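Fetch the hemmed-in clip-top jar for a gift box at the preserves stall

ROBOT

A 6-joint arm with a two-finger parallel gripper is mounted at the origin on the work surface. World frame = base frame: x ahead of the robot, y to its left, z up, the work surface at z = 0. Lengths are in m, angles in rad, forces in N, time in s.
With the tool pointing down it reaches from about 0.375 to 0.75 m from the base axis. Payload 9 kg.
Tool frame: the origin (TCP) lies at the very end of the fingers, on their centre line; the grasp point (between the pads) lies 19 mm behind it; y points along the fingers, z is the direction in which the jaws open and shut, and the axes are right-handed (so a half turn about y gives the same grasp; the last joint's range is limited). The gripper opens to 85 mm and grips with 20 to 120 N. Pads are 22 mm wide; open, the fingers measure 114 mm over their backs; the gripper's body (76 mm by 85 mm) begins 54 mm behind the grasp point. The pads swing forward as they close: fully open they stand 13 mm farther back than shut.
Start: joints at [1.03, 0.104, 0.097, 1.564, 0, 1.353], TCP at [0.19, 0.569, 0.231] pointing down, gripper open.
Joint ranges: [-2.99, 2.99], [-0.84, 1.86], [-1.1, 1.16], [-1.84, 2.11], [-1.51, 1.56], [-3.14, 3.14]. Speed limits (rad/s): [2.22, 2.22, 2.57, 3.14, 3.14, 3.14].

INTERFACE

Orientations are given as a unit quaternion [w, x, y, z].
In Python, from station import arm gives the robot as it stands.
- The arm moves only by the shell command python3 -m pendant 'ROWS'. ROWS is JSON, a list of rows, each a list of 5 numbers: the opening, from -1 (shut) to 1 (fully open), then the shift along the world's x, y, z in mm, then the turn about the world's z in degrees. A call has exactly 8 rows; each row shifts and turns the commanded pose from where the row before left it; what a row does not reach is not made up. A row lasts 1/12 s, in which the tool goes at most 41.7 mm and 7.16 degrees, less where a joint would pass 70% of its speed; a pose out of reach is approached as far as the arm can. A call with a gripper value outside its range is refused whole. The fingers move at their own pace and stop on an object; the grip force is fixed at half the most. Time passes only in rows, so rows that do not move let the fingers close, or fill a call up. It gives the time, the measured TCP pose, the force and the opening at its end, in the units of the state.
- arm.get_state(): the state, without advancing time (a new reading comes with each control period).
- arm.read_camera(name): name is "scene" or "top"; returns a dict with "img" (384x512x3 uint8, red, green, blue), "mtx" (3x3 intrinsics, pixels), "rvec" (rotation vector, rad) and "tvec" (3), from world to camera coordinates, as OpenCV has them. Camera axes: x right, y down, z forward; pixel columns grow to the right and rows downward; lengths in m; the calibration is good to about 2 mm. A picture is of the moment at which its call begins. There is no depth.
- arm.finish_job(): hands the job in, once; it reports no verdict.
The state is a dict: "clock": time; "joint_pos": joint angles; "qd": joint speeds; "joint_torque": joint torques, N m; "tcp_pos": TCP position; "ee_rot": TCP orientation; "contact_force": force on the tool from outside, world axes, zero at the start; "ft_torque": the same for the moment, N m; "width": opening from 0.0 (shut) to 1.0 (fully open).
Only numpy, scipy, OpenCV 4.12 (cv2) and the standard library are available. Lean on these libraries where they do the work, as an engineer would, in place of code of your own. Each camera call takes 0.05 s, during which the arm holds its last target. There are 200 camera calls.

TASK

The small clip-top jar on the wooden riser is hemmed in by the sauce bottle, the tall round jar and the square jar: first stand all three of these upright on the empty steel tray, leaving the small jar where it is. Then, while they wait on the tray, set the small jar upright in the middle of the card pad in the empty compartment of the gift box, and finally put each of the three back upright on the very spot on the riser where it stood at the start, to about a centimetre. It is all glass: set each one down gently without dropping it, knock nothing over, and leave the honey jar already in the gift box and the stack of tubs beyond the riser where they are.

Things in the scene. Friction and masses are not known exactly. Their poses are not given: they have to be found in the camera images.
- bottle_mid (a point): Sauce bottle, loose, standing on the riser: round body 52 mm in diameter up to 92 mm, shoulder narrowing to a 25 mm neck at 116 mm, then a red screw cap 30 mm in diameter from 118 mm to the top at 146 mm (best gripped by the cap). About 240 g. This point is on its axis half-way up, 73 mm above its underside; z is up its axis.
- tall_jar_mid (a point): Tall round jar, loose, standing on the riser: body 58 mm in diameter, red screw lid 60 mm in diameter and 20 mm high, 125 mm high in all. About 380 g. This point is on its axis half-way up, 62.5 mm above its underside; z is up its axis.
- square_jar_mid (a point): Square jar, loose, standing on the riser: body 56 mm square up to 86 mm, short neck, then a round red screw lid 48 mm in diameter from 90 mm to the top at 116 mm (best gripped by the lid). About 320 g. This point is on its axis half-way up, 58 mm above its underside; z is up, x and y are square to its faces.
- clip_jar_mid (a point): Small squat clip-top jar, loose, standing on the riser in the midst of the other three: 56 mm in diameter and 68 mm high, glass lid held by thin flat-lying wires. The guard wire is only some 11 mm behind it; once the others are gone there is free room on both sides of it along the riser's y. About 180 g. This point is on its axis half-way up, 34 mm above its underside; z is up its axis.
- riser: Fixed display riser: wooden deck 160 mm (its x) by 240 mm (its y), deck top 50 mm above the table, on black wire legs. Origin on the table under the deck's centre; x points away from the robot, z up. A black wire guard along the far edge (x = +75 mm) stands 27 mm above the deck. The small clip-top jar stands near x = +33 mm, y = 0; the other three stand in any order near (+33, +66), (+33, -66) and (-33, 0) mm, all with their undersides on the deck.
- tray: Empty steel serving tray, fixed, the side area: 300 mm (its x, pointing roughly away from the robot) by 150 mm (its y), rim 14 mm high and 5 mm thick, inner floor 5 mm above the table. Origin on the table under its centre. To the left or the right of the riser.
- gift_box: Low wooden gift box, fixed, on the other side of the riser from the tray: 236 mm (its x, roughly away from the robot) by 122 mm (its y), walls 30 mm high and 6 mm thick, inner floor 6 mm above the table, one wall across the middle making two compartments of 109 mm by 110 mm, centred 57.5 mm either side of the origin along x. Origin on the table under its centre.
- pad: Round card pad, fixed, 86 mm in diameter and 3 mm thick, lying in the empty compartment of the gift box; the small clip-top jar is to stand on it. Origin at the centre of its underside, 6 mm above the table.
- honey_mid (a point): Honey jar, loose, already standing on a like pad in the other compartment of the gift box: 60 mm in diameter, 64 mm high, red lid. Bystander. This point is on its axis half-way up, 32 mm above its underside.
- tubs_mid (a point): Bystander: two clear-lidded deli tubs, one on the other as one piece, 76 mm in diameter and 70 mm high, standing on the table beyond the riser. This point is on the axis half-way up. (On the table beyond the riser there also lies a flat box of dates, 42 mm high, out of the way.)
There are look-alikes about, which are no part of the job. What is shaped like the part that bears square_jar_mid but purple is not meant.

How it is judged:
On the way, in this order (a step that is already met when the one before it is completed fails the run):
1. the sauce bottle, the tall jar and the square jar all stand upright on the steel tray, released, the small clip-top jar still in its place on the riser (x of bottle_mid in the frame of tray between -0.125 and 0.125 m and y of bottle_mid in the frame of tray between -0.055 and 0.055 m and z of bottle_mid in the frame of tray between 0.073 and 0.085 m and linear speed of each of bottle, tall_jar, square_jar below 0.03 m/s and angular speed of each of bottle, tall_jar, square_jar below 0.3 rad/s and angle between each of bottle_mid, tall_jar_mid, square_jar_mid's own z axis and vertical below 0.12 rad and contact force between the fingers and bottle below 0.3 N and x of tall_jar_mid in the frame of tray between -0.125 and 0.125 m and y of tall_jar_mid in the frame of tray between -0.055 and 0.055 m and z of tall_jar_mid in the frame of tray between 0.0625 and 0.0745 m and contact force between the fingers and tall_jar below 0.3 N and x of square_jar_mid in the frame of tray between -0.125 and 0.125 m and y of square_jar_mid in the frame of tray between -0.055 and 0.055 m and z of square_jar_mid in the frame of tray between 0.058 and 0.07 m and contact force between the fingers and square_jar below 0.3 N and distance of clip_jar_mid from where it was at the start of the episode below 0.03 m), for 0.2 s.
2. the small clip-top jar stands upright and released on the pad in the empty compartment of the gift box, the other three still on the tray (horizontal distance between clip_jar_mid and pad below 0.015 m and z of clip_jar_mid in the frame of pad between 0.031 and 0.043 m and linear speed of each of clip_jar, bottle, tall_jar, square_jar below 0.03 m/s and angular speed of each of clip_jar, bottle, tall_jar, square_jar below 0.3 rad/s and angle between each of clip_jar_mid, bottle_mid, tall_jar_mid, square_jar_mid's own z axis and vertical below 0.12 rad and contact force between the fingers and clip_jar below 0.3 N and x of bottle_mid in the frame of tray between -0.125 and 0.125 m and y of bottle_mid in the frame of tray between -0.055 and 0.055 m and z of bottle_mid in the frame of tray between 0.073 and 0.085 m and contact force between the fingers and bottle below 0.3 N and x of tall_jar_mid in the frame of tray between -0.125 and 0.125 m and y of tall_jar_mid in the frame of tray between -0.055 and 0.055 m and z of tall_jar_mid in the frame of tray between 0.0625 and 0.0745 m and contact force between the fingers and tall_jar below 0.3 N and x of square_jar_mid in the frame of tray between -0.125 and 0.125 m and y of square_jar_mid in the frame of tray between -0.055 and 0.055 m and z of square_jar_mid in the frame of tray between 0.058 and 0.07 m and contact force between the fingers and square_jar below 0.3 N), for 0.2 s.
At the end, for the whole second after the job is handed in: The clip-top jar stands upright on the card pad of the gift box, its axis within 15 mm of the pad's centre; the sauce bottle, the tall jar and the square jar each stand upright on the riser within 15 mm of where they stood at the start; all four are released and at rest (horizontal distance between clip_jar_mid and pad below 0.015 m and z of clip_jar_mid in the frame of pad between 0.031 and 0.043 m and linear speed of each of clip_jar, bottle, tall_jar, square_jar below 0.03 m/s and angular speed of each of clip_jar, bottle, tall_jar, square_jar below 0.3 rad/s and angle between each of clip_jar_mid, bottle_mid, tall_jar_mid, square_jar_mid's own z axis and vertical below 0.12 rad and contact force between the fingers and clip_jar below 0.3 N and distance of each of bottle_mid, tall_jar_mid, square_jar_mid from where it was at the start of the episode below 0.015 m and contact force between the fingers and bottle below 0.3 N and contact force between the fingers and tall_jar below 0.3 N and contact force between the fingers and square_jar below 0.3 N); the robot touches nothing.
It fails at once if one of the jars or the bottle is tipped over (angle between any of bottle_mid, tall_jar_mid, square_jar_mid, clip_jar_mid's own z axis and vertical above 0.6 rad).
It fails at once if one of the jars or the bottle is dropped (it moves at over 0.55 m/s, a fall of some 15 mm, while the fingers do not hold it) ((contact force between the fingers and bottle below 0.1 N and linear speed of bottle above 0.55 m/s) or (contact force between the fingers and tall_jar below 0.1 N and linear speed of tall_jar above 0.55 m/s) or (contact force between the fingers and square_jar below 0.1 N and linear speed of square_jar above 0.55 m/s) or (contact force between the fingers and clip_jar below 0.1 N and linear speed of clip_jar above 0.55 m/s)).
It fails at once if the honey jar in the gift box is shifted by more than 30 mm or tipped (distance of honey_mid from where it was at the start of the episode above 0.03 m or angle between honey_mid's own z axis and vertical above 0.5 rad).
It fails at once if the stack of tubs is shifted by more than 30 mm (distance of tubs_mid from where it was at the start of the episode above 0.03 m).
It also fails if it takes over 138 s, if anything falls off the work surface, if the arm or the gripper's body presses on something with over 40 N, if the wrist force passes 120 N, or if a joint passes its speed limit or range.

## Working session

There is one attempt and no reset: what is moved stays moved. The work goes in short steps, Python scripts to look and compute and a shell command to move; the robot and the scene stay as the last step left them, time stands still between calls to the robot, and variables do not carry over. Pictures are saved under pics/ and viewed, about 12 in all and at most 16, crops included, and the job is handed in when it is done.

```bash
mkdir -p pics; ls
cat > h.py <<'E'
import numpy as np,cv2
from station import arm
def snap(name):
    c=arm.read_camera(name); return c
def save(c,fn,crop=None,s=1.5):
    im=c["img"][:,:,::-1].copy()
    if crop: x0,y0,x1,y1=crop; im=im[y0:y1,x0:x1]
    im=cv2.resize(im,None,fx=s,fy=s,interpolation=cv2.INTER_CUBIC); cv2.imwrite("pics/"+fn,im)
def ray(c,u,v,z):
    R=cv2.Rodrigues(np.array(c["rvec"],float))[0]; t=np.array(c["tvec"],float).ravel()
    o=-R.T@t; p=cv2.undistortPoints(np.array([[[u,v]]],float),np.array(c["mtx"],float),None)[0,0]
    d=R.T@np.array([p[0],p[1],1]); return o+d*(z-o[2])/d[2]
def proj(c,P):
    return cv2.projectPoints(np.array(P,float).reshape(-1,3),np.array(c["rvec"],float),np.array(c["tvec"],float),np.array(c["mtx"],float),None)[0][:,0]
E
python3 - <<'E'
from h import *
for n in("scene","top"):
    c=snap(n); save(c,n+"0.png")
    R=cv2.Rodrigues(np.array(c["rvec"],float))[0]; print(n,-R.T@np.array(c["tvec"]).ravel(), R[2])
print(arm.get_state())
E
```

```text
pics
scene [ 0.92653627 -0.67179664  0.79088449] [-0.36049261  0.64127639 -0.67735491]
top [ 0.42438754 -0.01594169  1.16667423] [ 0.08676463  0.01325725 -0.99614062]
{'clock': 0.1, 'joint_pos': array([ 1.03027243e+00,  1.04603953e-01,  9.65635480e-02,  1.56392644e+00,
       -6.05508871e-07,  1.35310150e+00]), 'qd': array([-0.00088806, -0.0010733 ,  0.00263044,  0.00033898, -0.00134634,
        0.00023668]), 'joint_torque': array([ 4.12402864e-03, -5.58204639e+01,  5.04724360e+01,  1.28389968e-02,
       -4.08713495e-04, -1.34781129e-05]), 'tcp_pos': array([0.19017997, 0.56874457, 0.23063005]), 'ee_rot': array([-0.6975304 ,  0.69829947, -0.11379526,  0.11348934]), 'contact_force': array([ 0.12731757,  0.68974145, -0.22888199]), 'ft_torque': array([ 0.03750074,  0.00851382, -0.00244101]), 'width': 0.998369903622556}
```

View pics/scene0.png

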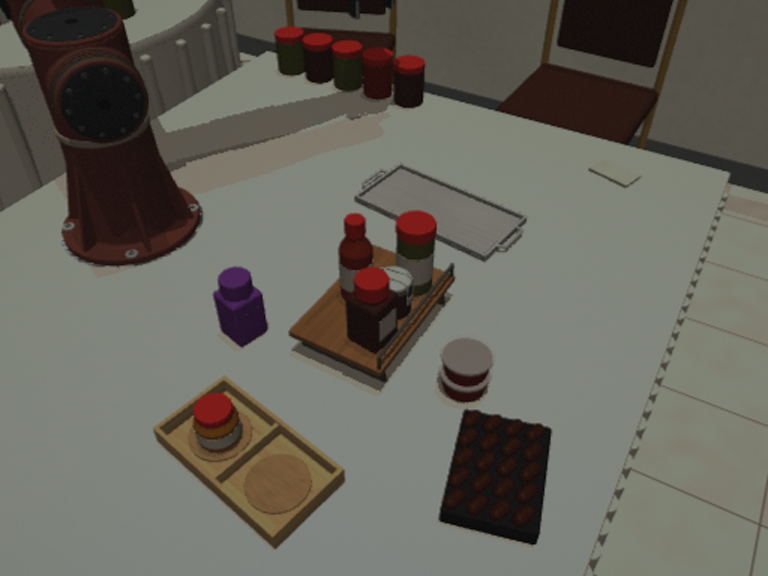

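View pics/top0.png

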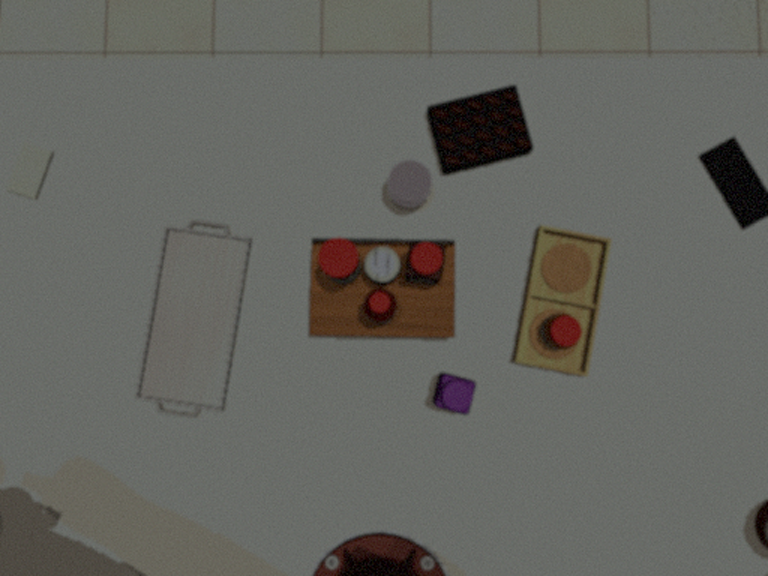

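Seen (2 pictures). Full-size px, top view: red tall jar lid (225,172), clip jar (255,176), square-jar lid (285,173), bottle cap (253,203), tray left (130,213), empty pad at the far end of the box (377,178), honey jar (376,221). Look-alikes: purple square jar (303,262) is not meant; nor are the red-lidded shelf jars in the background of the scene view. Next I fit the caps in both views.

```bash
cat > fit.py <<'E'
from h import *
from scipy.optimize import least_squares
def cyl(x,y,r,z0,z1):
    a=np.linspace(0,2*np.pi,48); return np.array([[x+r*np.cos(t),y+r*np.sin(t),z] for z in(z0,z1) for t in a])
def mask(c):
    im=cv2.GaussianBlur(c["img"],(3,3),0).astype(int); r,g,b=im[...,0],im[...,1],im[...,2]
    return ((r>75)&(r>2.2*g)&(r>2.2*b)).astype(np.uint8)
def hullcent(c,P):
    h=cv2.convexHull(proj(c,P).astype(np.float32)); m=cv2.moments(h); return np.array([m["m10"],m["m01"]])/m["m00"],m["m00"],h
def blobcent(c,P,pad=6):
    ce,A,h=hullcent(c,P); x0,y0,w,hh=cv2.boundingRect(h)
    n,l,s,cc=cv2.connectedComponentsWithStats(mask(c))
    k=[i for i in range(1,n) if s[i,4]>20]
    if not k: return None,0,A
    i=min(k,key=lambda i:np.hypot(*(cc[i]-ce)))
    return cc[i],s[i,4],A
def fit(views,r,z0,z1,x,y,use=("scene","top")):
    out={}
    for n in use:
        c=views[n]
        p=np.array([x,y],float)
        for _ in range(3):
            b,s,A=blobcent(c,cyl(*p,r,z0,z1))
            if b is None: break
            p=least_squares(lambda q:hullcent(c,cyl(*q,r,z0,z1))[0]-b,p).x
        out[n]=(p.round(4),s,round(A))
    return out
E
python3 - <<'E'
from fit import *
v={n:snap(n) for n in("scene","top")}
t=v["top"]
D=.05
for nm,r,z0,z1,u,w in[("tall",.03,D+.105,D+.125,338,258),("bottle",.015,D+.118,D+.146,380,303),("square",.024,D+.09,D+.116,427,259),]:
    p=ray(t,u/1.5,w/1.5,z1); print(nm,p.round(3),fit(v,r,z0,z1,p[0],p[1]))
p=ray(t,382/1.5,264/1.5,.118);print("clip",p)
for nm,z,pts in[("riser",.05,[(310,240),(454,240),(454,338),(310,338)]),("tray",.014,[(167,229),(251,239),(224,409),(138,396)]),("box",.03,[(540,227),(609,239),(586,374),(513,362)]),("pad",.009,[(567,268)]),("padscene",0,[])]:
    P=[ray(t,a/1.5,b/1.5,z)[:2] for a,b in pts]
    if P:print(nm,np.round(P,4).tolist(),np.mean(P,0).round(4))
print("pad from scene",ray(v["scene"],278/1.5,484/1.5,.009), "honey", fit(v,.03,.05,.073,.4,-.2), "tubs",ray(t,409/1.5,183/1.5,.07))
save(t,"crop.png",(195,145,415,270),3.6)
save(v["scene"],"crop2.png",(180,130,320,260),4.5)
E
```

```text
tall [0.56  0.059 0.175] {'scene': (array([0.5592, 0.0693]), np.int32(349), 531), 'top': (array([0.5619, 0.0603]), np.int32(543), 596)}
bottle [ 0.492 -0.004  0.196] {'scene': (array([0.4875, 0.0111]), np.int32(87), 229), 'top': (array([ 0.4945, -0.0023]), np.int32(140), 160)}
square [ 0.56  -0.073  0.166] {'scene': (array([ 0.5577, -0.0605]), np.int32(297), 492), 'top': (array([ 0.5636, -0.072 ]), np.int32(341), 387)}
clip [ 0.55804133 -0.00548936  0.118     ]
riser [[0.6068, 0.1154], [0.6071, -0.1244], [0.4445, -0.1234], [0.4438, 0.1134]] [ 0.5256 -0.0048]
tray [[0.6316, 0.3674], [0.6143, 0.2215], [0.3245, 0.2614], [0.3456, 0.4079]] [0.479  0.3145]
box [[0.6328, -0.2719], [0.6124, -0.3876], [0.3859, -0.3437], [0.4053, -0.2232]] [ 0.5091 -0.3066]
pad [[0.5655, -0.3215]] [ 0.5655 -0.3215]
pad from scene [ 0.57149091 -0.32104098  0.009     ] honey {'scene': (array([ 0.4532, -0.2956]), np.int32(429), 822), 'top': (array([ 0.4574, -0.3022]), np.int32(305), 539)} tubs [ 0.69857871 -0.04907026  0.07      ]
```

View pics/crop.png

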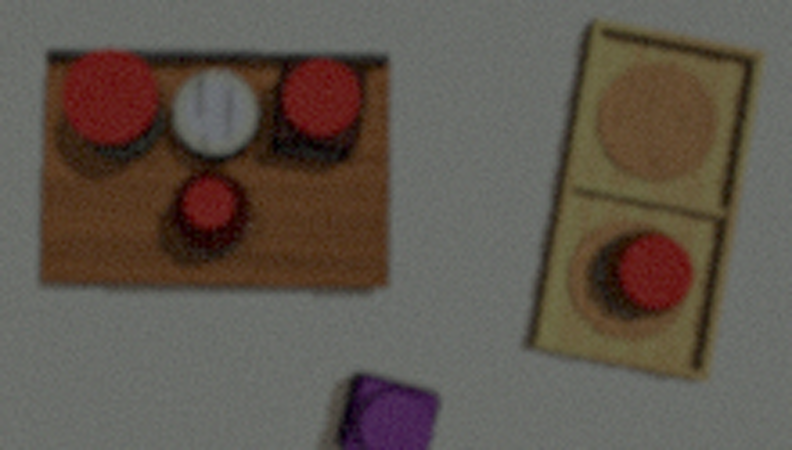

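View pics/crop2.png

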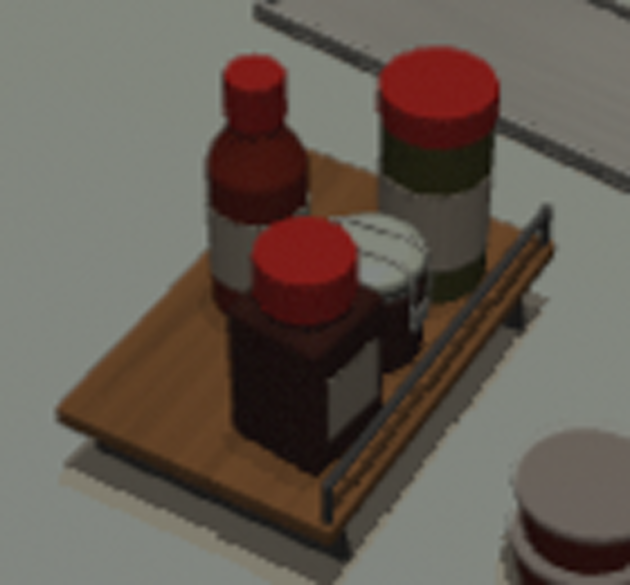

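Crops (4 viewed): bottle, tall jar, clip jar and dark square jar confirmed on the riser; the purple jar stands apart on the table. The scene mask missed the shaded cap sides, so I refit using the bounding-box centres read from the crop.

Run:
```python
from fit import *
v={n:snap(n) for n in("scene","top")}
D=.05
def bb(c,P): q=proj(c,P); return (q.min(0)+q.max(0))/2
B={"tall":((.03,D+.105,D+.125),(378,47,499,150),(62,50,159,146),(.56,.06)),
"bottle":((.015,D+.118,D+.146),(222,57,287,133),(182,176,238,230),(.49,-.003)),
"square":((.024,D+.09,D+.116),(251,216,358,326),(282,58,362,138),(.56,-.07)),
"clip":((.028,D+.06,D+.068),None,(173,68,260,156),(.56,-.005))}
for n,(g,s,t,p0) in B.items():
    o=[]
    for cam,q,(ox,oy,k) in(("scene",s,(180,130,4.5)),("top",t,(195,145,3.6))):
        if q is None: continue
        m=np.array([ox+((q[0]+q[2])/2)/k-.5+.5/k,oy+((q[1]+q[3])/2)/k-.5+.5/k])
        o.append(least_squares(lambda p:bb(v[cam],cyl(*p,*g))-m,p0).x.round(4))
    print(n,o)
# riser in scene : corners of deck top from crop
for q in[(57,412),(330,533),(552,250),(313,150)]: print(ray(v["scene"],180+q[0]/4.5-.4,130+q[1]/4.5-.4,.05).round(4))
```

```text
tall [array([0.5635, 0.0605]), array([0.561 , 0.0594])]
bottle [array([ 0.4956, -0.0015]), array([ 0.4946, -0.0028])]
square [array([ 0.564 , -0.0706]), array([ 0.5628, -0.072 ])]
clip [array([ 0.5591, -0.0057])]
[ 0.4519 -0.1243  0.05  ]
[ 0.6083 -0.1249  0.05  ]
[0.6126 0.1068 0.05  ]
[0.4577 0.1165 0.05  ]
```

```bash
python3 -m pendant '[[1,17,-30,4,2],[1,17,-30,4,2],[1,17,-30,4,2],[1,17,-30,4,2],[1,17,-30,4,2],[1,17,-30,4,2],[1,17,-30,4,2],[1,17,-30,4,2]]'; python3 -m pendant '[[1,17,-30,0,2.5],[1,17,-30,0,0],[1,17,-30,0,0],[1,17,-30,0,0],[1,17,-30,0,0],[1,17,-30,0,0],[1,17,-30,0,0],[1,17,-30,0,0]]'
```

```text
clock: 0.97
tcp_pos: [0.3268, 0.3276, 0.2636]
ee_rot: [0.707, -0.707, 0.015, -0.015]
contact_force: [1.6, 0.3, -0.9]
width: 1.004
clock: 1.63
tcp_pos: [0.4629, 0.0874, 0.2635]
ee_rot: [0.707, -0.707, -0.0, -0.0]
contact_force: [-0.1, 1.2, 0.3]
width: 1.0
```

```bash
python3 -m pendant '[[1,11,-30,0,0],[1,11,-30,0,0],[1,10,-29.5,0,0],[1,0,0,-20,0],[1,0,0,-20,0],[1,0,0,-20,0],[1,0,0,-20,0],[1,0,0,-18,0]]'; python3 -m pendant '[[1,0,0,-3,0],[1,0,0,0,0],[-1,0,0,0,0],[-1,0,0,0,0],[-1,0,0,0,0],[-1,0,0,0,0],[-1,0,0,0,0],[-1,0,0,0,0]]';  python3 -m pendant '[[-1,0,0,0,0],[-1,0,0,0,0],[-1,0,0,0,0],[-1,0,0,0,0],[-1,0,0,0,0],[-1,0,0,0,0],[-1,0,0,0,0],[-1,0,0,0,0]]'
```

```text
clock: 2.3
tcp_pos: [0.4941, -0.0005, 0.1641]
ee_rot: [0.707, -0.707, 0.0, 0.0]
contact_force: [-0.0, -0.5, -0.1]
width: 1.0
clock: 2.97
tcp_pos: [0.4948, -0.0006, 0.1633]
ee_rot: [-0.707, 0.707, 0.001, 0.0]
contact_force: [-0.4, -0.4, 6.1]
width: 0.332
clock: 3.63
tcp_pos: [0.4949, -0.0006, 0.1632]
ee_rot: [-0.707, 0.707, 0.001, 0.001]
contact_force: [-0.6, -1.0, 6.3]
width: 0.337
```

```bash
python3 -m pendant '[[-1,0,0,2,0],[-1,0,0,4,0],[-1,0,0,8,0],[-1,0,0,12,0],[-1,0,0,12,0],[-1,0,0,12,0],[-1,-2,6,0,0],[-1,-4,12,0,0]]'; python3 -m pendant '[[-1,-6,20,0,0],[-1,-8,27,0,0],[-1,-8,27,0,0],[-1,-8,27,0,0],[-1,-8,27,0,0],[-1,-8,27,0,0],[-1,-8,27,0,0],[-1,-8,27,0,0]]';  python3 -m pendant '[[-1,-9,27,0,0],[-1,-9,27,0,0],[-1,-8,27,0,0],[-1,-8,24,0,0],[-1,-4,15,0,0],[-1,-2,7,0,0],[-1,0,0,-10,0],[-1,0,0,-15,0]]'
```

```text
clock: 4.3
tcp_pos: [0.489, 0.0172, 0.2134]
ee_rot: [-0.707, 0.707, 0.0, 0.001]
contact_force: [0.5, -0.1, -2.7]
width: 0.335
clock: 4.97
tcp_pos: [0.4246, 0.2286, 0.2118]
ee_rot: [0.707, -0.707, 0.0, 0.001]
contact_force: [0.4, -0.2, -1.7]
width: 0.333
clock: 5.63
tcp_pos: [0.3865, 0.3539, 0.1875]
ee_rot: [0.707, -0.707, -0.001, -0.0]
contact_force: [-0.4, -0.2, -1.4]
width: 0.332
```

```bash
python3 -m pendant '[[-1,4,-14,-8,0],[-1,4,-14,-8,0],[-1,0,0,-14,0],[-1,0,0,-14,0],[-1,0,0,-10,0],[-1,0,0,-7,0],[-1,0,0,-4,0],[-1,0,0,-1,0]]'; python3 -m pendant '[[-1,0,0,-1,0],[-1,0,0,-1,0],[-1,0,0,-1,0],[-1,0,0,0,0],[-1,0,0,0,0],[-1,0,0,0,0],[-1,0,0,0,0],[-1,0,0,0,0]]'
```

```text
clock: 6.3
tcp_pos: [0.394, 0.3252, 0.1205]
ee_rot: [-0.707, 0.707, -0.0, -0.0]
contact_force: [0.2, 0.8, -2.2]
width: 0.333
clock: 6.97
tcp_pos: [0.3944, 0.3256, 0.1184]
ee_rot: [0.707, -0.707, -0.0, -0.0]
contact_force: [0.6, -0.4, -1.8]
width: 0.332
```

```bash
python3 -m pendant '[[-1,0,0,-1,0],[-1,0,0,0,0],[-1,0,0,0,0],[-1,0,0,0,0],[-1,0,0,0,0],[-1,0,0,0,0],[-1,0,0,0,0],[-1,0,0,0,0]]'; python3 -m pendant '[[-0.15,0,0,0,0],[-0.1,0,0,0,0],[0,0,0,0,0],[0.2,0,0,0,0],[0.4,0,0,0,0],[0.6,0,0,0,0],[0.6,0,0,0,0],[0.6,0,0,0,0]]'
```

```text
clock: 7.63
tcp_pos: [0.3948, 0.3256, 0.1183]
ee_rot: [0.707, -0.707, -0.0, -0.0]
contact_force: [-1.5, -0.9, 4.8]
width: 0.336
clock: 8.3
tcp_pos: [0.3943, 0.3255, 0.1173]
ee_rot: [0.707, -0.707, -0.0, 0.0]
contact_force: [-0.3, 0.3, 0.5]
width: 0.798
```

```bash
python3 -m pendant '[[1,0,0,15,0],[1,0,0,25,0],[1,0,0,30,0],[1,0,0,30,0],[1,10,-10,20,0],[1,18,-28,10,0],[1,18,-30,10,0],[1,18,-30,0,0]]'; python3 -m pendant '[[1,18,-30,0,0],[1,18,-30,0,0],[1,18,-30,0,0],[1,18,-28,0,0],[1,18,-28,0,0],[1,14,-22,-10,0],[1,0,0,-20,0],[1,0,0,-20,0]]'
python3 -c "
from fit import *
c=snap('top');save(c,'a.png',(80,140,320,290),3.3)
v={n:snap(n) for n in('scene','top')}
print(fit(v,.015,.123,.151,.394,.3256))"
```

```text
clock: 8.97
tcp_pos: [0.4596, 0.2268, 0.2598]
ee_rot: [0.707, -0.707, -0.002, -0.001]
contact_force: [1.3, -0.1, 0.2]
width: 0.998
clock: 9.63
tcp_pos: [0.5634, 0.0578, 0.207]
ee_rot: [-0.707, 0.707, -0.001, 0.001]
contact_force: [0.6, -0.2, -0.7]
width: 1.0
{'scene': (array([0.1765, 0.6064]), np.int32(156), 100), 'top': (array([0.3939, 0.3254]), np.int32(129), 191)}
```

View pics/a.png

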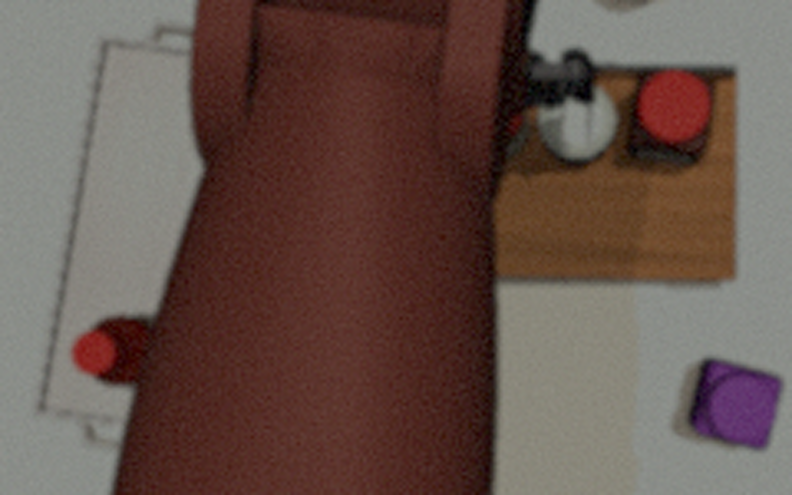

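Picture 5: the bottle stands on the tray (px ~(109,247)), the clip and square jars are undisturbed. Grip the tall jar.

```bash
python3 -m pendant '[[1,0,0,-10,0],[1,-1,0,-15,0],[1,0,0,-15,0],[1,0,0,-12,0],[1,0,0,-6,0],[1,0,0,-3,0],[1,0,0,0,0],[1,0,0,0,0]]'; python3 -m pendant '[[0.7,0,0,0,0],[0.5,0,0,0,0],[0.3,0,0,0,0],[-1,0,0,0,0],[-1,0,0,0,0],[-1,0,0,0,0],[-1,0,0,0,0],[-1,0,0,0,0]]'; python3 -m pendant '[[-1,0,0,2,0],[-1,0,0,2,0],[-1,0,0,2,0],[-1,0,0,2,0],[-1,0,0,2,0],[-1,0,0,2,0],[-1,0,0,2,0],[-1,0,0,0,0]]'
```

```text
clock: 10.45
tcp_pos: [0.5617, 0.0595, 0.1471]
ee_rot: [-0.707, 0.707, 0.0, 0.0]
contact_force: [0.8, -0.0, -0.3]
width: 0.996
clock: 11.12
tcp_pos: [0.5619, 0.0597, 0.1475]
ee_rot: [0.707, -0.707, -0.001, -0.001]
contact_force: [-1.4, 1.1, 5.6]
width: 0.683
clock: 11.78
tcp_pos: [0.5616, 0.0595, 0.1608]
ee_rot: [-0.707, 0.707, 0.0, 0.0]
contact_force: [-0.2, 0.4, -3.4]
width: 0.686
```

```bash
python3 -m pendant '[[-1,0,0,6,0],[-1,0,0,10,0],[-1,0,0,10,0],[-1,0,4,10,0],[-1,0,8,4,0],[-1,0,14,0,0],[-1,0,20,0,0],[-1,0,24,0,0]]'; python3 -m pendant '[[-1,0,26,0,0],[-1,0,26,0,0],[-1,0,26,0,0],[-1,0,26,0,0],[-1,0,24,0,0],[-1,0,20,0,0],[-1,0,14,0,0],[-1,0,8,0,0]]'; python3 -m pendant '[[-1,0,3,-8,0],[-1,0,0,-14,0],[-1,0,0,-20,0],[-1,0,0,-20,0],[-1,0,0,-16,0],[-1,0,0,-10,0],[-1,0,0,-5,0],[-1,0,0,-2,0]]'
```

```text
clock: 12.45
tcp_pos: [0.5616, 0.1302, 0.2011]
ee_rot: [0.707, -0.707, 0.0, -0.001]
contact_force: [0.5, 0.3, -5.2]
width: 0.686
clock: 13.12
tcp_pos: [0.5609, 0.3017, 0.2005]
ee_rot: [0.707, -0.707, -0.001, 0.001]
contact_force: [-0.2, 0.6, -4.7]
width: 0.682
clock: 13.78
tcp_pos: [0.5611, 0.3019, 0.1045]
ee_rot: [-0.707, 0.707, -0.001, -0.0]
contact_force: [-0.0, -0.4, -3.3]
width: 0.684
```

```bash
python3 -m pendant '[[-1,0,0,-1,0],[-1,0,0,-1,0],[-1,0,0,0,0],[-1,0,0,0,0],[-1,0,0,0,0],[-1,0,0,0,0],[-1,0,0,0,0],[-1,0,0,0,0]]'
```

```text
clock: 14.45
tcp_pos: [0.5614, 0.3026, 0.1034]
ee_rot: [0.707, -0.707, -0.0, 0.0]
contact_force: [0.1, -0.1, -3.6]
width: 0.683
```

```bash
python3 -m pendant '[[-1,0,0,-1,0],[-1,0,0,0,0],[-1,0,0,0,0],[-1,0,0,0,0],[-1,0,0,-0.5,0],[-1,0,0,0,0],[-1,0,0,0,0],[-1,0,0,0,0]]'
```

```text
clock: 15.12
tcp_pos: [0.5617, 0.3026, 0.1025]
ee_rot: [0.707, -0.707, -0.0, -0.0]
contact_force: [0.1, -0.2, 5.3]
width: 0.677
```

```bash
python3 -m pendant '[[0.6,0,0,0,0],[0.8,0,0,0,0],[1,0,0,0,0],[1,0,0,10,0],[1,0,0,25,0],[1,0,0,30,0],[1,0,0,30,0],[1,0,0,30,0]]'; python3 -m pendant '[[1,0,-15,20,0],[1,0,-30,0,0],[1,0,-38,0,0],[1,0,-38,0,0],[1,0,-38,0,0],[1,0,-38,0,0],[1,0,-38,0,0],[1,0,-38,0,0]]'; python3 -m pendant '[[1,1,-38,0,0],[1,1,-30,0,0],[1,0,-20,0,0],[1,0,-13,-10,0],[1,0,0,-20,0],[1,0,0,-20,0],[1,0,0,0,0],[1,0,0,0,0]]'
```

```text
clock: 15.78
tcp_pos: [0.561, 0.3025, 0.2288]
ee_rot: [0.707, -0.707, -0.0, 0.0]
contact_force: [0.4, -0.0, 0.1]
width: 0.999
clock: 16.45
tcp_pos: [0.561, 0.0278, 0.2477]
ee_rot: [-0.707, 0.707, 0.0, 0.0]
contact_force: [0.9, -0.0, -0.1]
width: 1.001
clock: 17.12
tcp_pos: [0.5625, -0.0707, 0.196]
ee_rot: [0.707, -0.707, 0.001, 0.001]
contact_force: [0.5, -0.6, -0.2]
width: 0.998
```

```bash
python3 -m pendant '[[1,1,-1,-10,0],[1,0,0,-16,0],[1,0,0,-16,0],[1,0,0,-12,0],[1,0,0,-8,0],[1,0,0,-4,0],[1,0,0,0,0],[1,0,0,0,0]]'; python3 -m pendant '[[0.7,0,0,0,0],[0.4,0,0,0,0],[0.2,0,0,0,0],[-1,0,0,0,0],[-1,0,0,0,0],[-1,0,0,0,0],[-1,0,0,0,0],[-1,0,0,0,0]]'; python3 -m pendant '[[-1,0,0,2,0],[-1,0,0,2,0],[-1,0,0,2,0],[-1,0,0,2,0],[-1,0,0,2,0],[-1,0,0,2,0],[-1,0,0,2,0],[-1,0,0,0,0]]'
```

```text
clock: 17.78
tcp_pos: [0.5646, -0.0725, 0.1315]
ee_rot: [-0.707, 0.707, 0.0, 0.0]
contact_force: [0.1, 0.3, 0.5]
width: 1.0
clock: 18.45
tcp_pos: [0.5656, -0.0717, 0.1337]
ee_rot: [0.707, -0.707, -0.002, -0.001]
contact_force: [-1.7, 6.6, 15.8]
width: 0.545
clock: 19.12
tcp_pos: [0.5645, -0.0725, 0.1453]
ee_rot: [-0.707, 0.707, 0.0, 0.0]
contact_force: [-0.7, -1.1, -3.1]
width: 0.546
```

```bash
python3 -m pendant '[[-1,0,0,8,0],[-1,-6,0,12,0],[-1,-12,0,12,0],[-1,-18,0,8,0],[-1,-18,0,0,0],[-1,-16,0,0,0],[-1,-10,3,0,0],[-1,-5.5,8,0,0]]'; python3 -m pendant '[[-1,0,16,0,0],[-1,0,24,0,0],[-1,0,30,0,0],[-1,0,30,0,0],[-1,0,30,0,0],[-1,0,30,0,0],[-1,0,30,0,0],[-1,0,30,0,0]]'; python3 -m pendant '[[-1,0,30,0,0],[-1,0,30,0,0],[-1,0,30,0,0],[-1,0,26,0,0],[-1,0,20,0,0],[-1,0,13,0,0],[-1,0,7,0,0],[-1,0,0,-10,0]]'
```

```text
clock: 19.78
tcp_pos: [0.4779, -0.0619, 0.1862]
ee_rot: [-0.707, 0.707, -0.0, 0.001]
contact_force: [-0.4, 0.8, -4.1]
width: 0.542
clock: 20.45
tcp_pos: [0.4786, 0.1605, 0.1858]
ee_rot: [0.707, -0.707, -0.001, -0.0]
contact_force: [1.5, -0.6, -3.6]
width: 0.546
clock: 21.12
tcp_pos: [0.4796, 0.3159, 0.1768]
ee_rot: [0.708, -0.707, -0.002, -0.001]
contact_force: [1.1, 0.3, -3.4]
width: 0.546
```

Now lower 88 mm to z ≈ 0.0885 (last part slow).

```bash
python3 -m pendant '[[-1,0,0,-16,0],[-1,0,0,-20,0],[-1,0,0,-20,0],[-1,0,0,-14,0],[-1,0,0,-8,0],[-1,0,0,-4,0],[-1,0,0,-2,0],[-1,0,0,0,0]]';python3 -m pendant '[[-1,0,0,-1,0],[-1,0,0,0,0],[-1,0,0,0,0],[-1,0,0,0,0],[-1,0,0,-1,0],[-1,0,0,0,0],[-1,0,0,0,0],[-1,0,0,0,0]]'
```

```text
clock: 21.78
tcp_pos: [0.4792, 0.3142, 0.0912]
ee_rot: [0.707, -0.707, -0.0, -0.0]
contact_force: [-0.4, -0.3, -4.3]
width: 0.549
clock: 22.45
tcp_pos: [0.4789, 0.3146, 0.0889]
ee_rot: [0.707, -0.707, -0.0, 0.0]
contact_force: [-0.2, 0.5, -3.2]
width: 0.546
```

```bash
python3 -m pendant '[[-1,0,0,-1,0],[-1,0,0,0,0],[-1,0,0,0,0],[-1,0,0,0,0],[-1,0,0,0,0],[-1,0,0,0,0],[-1,0,0,0,0],[-1,0,0,0,0]]'
```

```text
clock: 23.12
tcp_pos: [0.4791, 0.3147, 0.0888]
ee_rot: [0.707, -0.707, -0.0, -0.0]
contact_force: [-2.5, -0.6, 6.1]
width: 0.548
```

```bash
python3 -m pendant '[[0.3,0,0,0,0],[0.6,0,0,0,0],[1,0,0,0,0],[1,0,0,10,0],[1,0,0,25,0],[1,0,0,30,0],[1,0,0,30,0],[1,0,0,30,0]]'; python3 -m pendant '[[1,0,-20,0,0],[1,0,-35,0,0],[1,0,-38,0,0],[1,0,-38,0,0],[1,0,-38,0,0],[1,0,-38,0,0],[1,0,-38,0,0],[1,0,-38,0,0]]'; python3 -m pendant '[[1,0,-36,0,0],[1,0,-38,0,0],[1,0,-38,0,0],[1,0,-38,0,0],[1,0,-30,0,0],[1,0,-15,0,0],[1,0,0,0,0],[1,0,0,0,0]]'
cat > look.py <<'E'
from fit import *
import sys
v={n:snap(n) for n in("scene","top")}
a=cv2.resize(v["top"]["img"],(672,504))[150:380,100:572]; b=v["scene"]["img"]
b=cv2.resize(b,(640,480))[100:460,:]
w=640; o=np.zeros((230+360,w,3),np.uint8); o[:230,:472]=a; o[230:]=b
cv2.imwrite("pics/"+sys.argv[1],cv2.convertScaleAbs(o[:,:,::-1],alpha=1.5))
E
python3 look.py b.png
```

```text
clock: 23.78
tcp_pos: [0.4787, 0.3144, 0.2149]
ee_rot: [0.707, -0.707, -0.0, -0.0]
contact_force: [0.6, 0.6, -0.8]
width: 0.995
clock: 24.45
tcp_pos: [0.4786, 0.0298, 0.2138]
ee_rot: [-0.707, 0.707, 0.001, 0.0]
contact_force: [1.9, -0.4, -0.2]
width: 1.003
clock: 25.12
tcp_pos: [0.4787, -0.164, 0.2133]
ee_rot: [0.707, -0.707, 0.001, -0.001]
contact_force: [0.0, 0.6, -0.1]
width: 0.999
```

View pics/b.png

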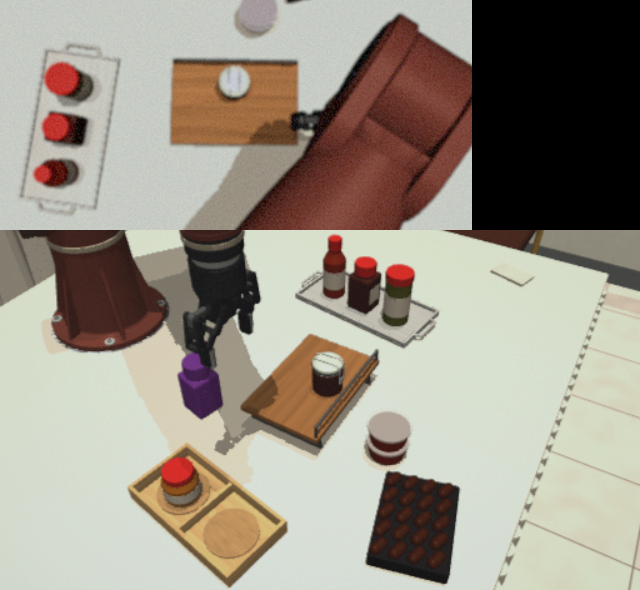

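Picture 6: all three stand upright on the tray, the clip jar is in place (composite px (327,373)), the pad is empty (231,533). Now refine the clip jar and pad centres.

Run:
```python
from fit import *
v={n:snap(n) for n in("scene","top")}
bb=lambda c,P:(lambda q:(q.min(0)+q.max(0))/2)(proj(c,P))
print("clip scene",least_squares(lambda p:bb(v["scene"],cyl(*p,.028,.05,.118))-np.array([262,194]),(.56,-.005)).x)
for n in v:
    c=v[n]; im=cv2.GaussianBlur(c["img"],(5,5),1).astype(float); ce=proj(c,[[.567,-.32,.009]])[0]; 
    ratio=im[...,0]/(im[...,1]+1); ra2=im[...,1]/(im[...,2]+1)
    y,x=np.mgrid[:384,:512]; near=np.hypot(x-ce[0],y-ce[1])<34
    u,w=ce.round().astype(int); print(n,ce,"pad",ratio[w-2:w+3,u-2:u+3].mean())
    t,_=cv2.threshold((ratio*100).clip(0,255).astype(np.uint8)[near],0,255,cv2.THRESH_OTSU)
    m=((ratio*100>t)&near).astype(np.uint8); m=cv2.morphologyEx(m,cv2.MORPH_OPEN,np.ones((5,5)))
    k,l,s,cc=cv2.connectedComponentsWithStats(m); i=l[w,u]; print(t,s[i],cc[i],"exp area",hullcent(c,cyl(.567,-.32,.043,.009,.009))[1], ray(c,*cc[i],.009))
```

```text
clip scene [ 0.56060344 -0.00184662]
scene [183.75741373 321.22728202] pad 1.296063986806844
121.0 [ 151  297   66   58 2096] [183.84685115 323.55200382] exp area 1384.2931950173806 [ 0.57015599 -0.3240086   0.009     ]
top [377.39820982 178.10276271] pad 1.7721519179981584
184.0 [     0      0    512    384 194588] [254.18735482 191.62880548] exp area 873.1195970731787 [ 0.53141498 -0.00329024  0.009     ]
```

```bash
python3 -m pendant '[[1,8,16,0,0],[1,16,32,0,0],[1,16,32,0,0],[1,16,32,0,0],[1,16,32,0,0],[1,9,16,0,0],[1,0,0,-10,0],[1,0,0,-20,0]]'; python3 -m pendant '[[1,0,0,-25,0],[1,0,0,-25,0],[1,0,0,-20,0],[1,0,0,-15,0],[1,0,0,-10,0],[1,0,0,-5,0],[1,0,0,0,0],[1,0,0,0,0]]'
```

```text
clock: 25.98
tcp_pos: [0.5612, -0.0017, 0.1847]
ee_rot: [-0.707, 0.707, 0.003, -0.0]
contact_force: [0.1, -0.5, -0.6]
width: 1.003
clock: 26.65
tcp_pos: [0.5601, -0.0035, 0.0835]
ee_rot: [-0.707, 0.707, 0.0, 0.0]
contact_force: [-0.5, -0.4, -0.2]
width: 1.003
```

```bash
python3 -m pendant '[[1,0,-1,-5,0],[1,0,0,-4,0],[1,0,0,0,0],[0.8,0,0,0,0],[0.6,0,0,0,0],[0.4,0,0,0,0],[-1,0,0,0,0],[-1,0,0,0,0]]'; python3 -m pendant '[[-1,0,0,0,0],[-1,0,0,0,0],[-1,0,0,0,0],[-1,0,0,0,0],[-1,0,0,0,0],[-1,0,0,0,0],[-1,0,0,0,0],[-1,0,0,0,0]]'; python3 -m pendant '[[-1,0,0,2,0],[-1,0,0,2,0],[-1,0,0,2,0],[-1,0,0,2,0],[-1,0,0,2,0],[-1,0,0,2,0],[-1,0,0,2,0],[-1,0,0,0,0]]'
```

```text
clock: 27.32
tcp_pos: [0.5604, -0.0045, 0.0746]
ee_rot: [-0.707, 0.707, 0.0, 0.0]
contact_force: [-0.3, 0.5, 5.2]
width: 0.632
clock: 27.98
tcp_pos: [0.5604, -0.0046, 0.0746]
ee_rot: [-0.707, 0.707, 0.001, 0.0]
contact_force: [-0.4, 1.1, 5.8]
width: 0.635
clock: 28.65
tcp_pos: [0.5601, -0.0045, 0.0883]
ee_rot: [-0.707, 0.707, 0.0, 0.0]
contact_force: [1.1, -0.7, -1.2]
width: 0.64
```

```bash
python3 -m pendant '[[-1,0,0,6,0],[-1,0,0,12,0],[-1,0,0,14,0],[-1,0,-6,12,0],[-1,0,-12,6,-1],[-1,0,-20,0,-1],[-1,1,-26,0,-1],[-1,1,-28,0,-1]]'; python3 -m pendant '[[-1,1,-28,0,-1],[-1,1,-28,0,-1],[-1,1,-28,0,-1],[-1,1,-28,0,-1],[-1,1,-28,0,-1],[-1,0.5,-26,0,-1],[-1,0,-22,0,-1.5],[-1,0,-17,0,0]]'; python3 -m pendant '[[-1,0,-12,0,0],[-1,0,-6,0,0],[-1,0,-1,-8,0],[-1,0,0,-16,0],[-1,0,0,-16,0],[-1,0,0,-10,0],[-1,0,0,0,0],[-1,0,0,0,0]]'
```

```text
clock: 29.32
tcp_pos: [0.5619, -0.098, 0.1386]
ee_rot: [-0.707, 0.707, -0.025, 0.025]
contact_force: [0.2, -0.1, -1.7]
width: 0.634
clock: 29.98
tcp_pos: [0.5666, -0.3048, 0.1381]
ee_rot: [-0.703, 0.704, -0.072, 0.072]
contact_force: [0.2, 0.2, -1.1]
width: 0.637
clock: 30.65
tcp_pos: [0.567, -0.3195, 0.0873]
ee_rot: [0.704, -0.703, 0.071, -0.07]
contact_force: [-0.2, -0.4, -1.3]
width: 0.637
```

```bash
python3 -m pendant '[[-1,0.5,-1,-10,0],[-1,0,0,-12,0],[-1,0,0,-12,0],[-1,0,0,-8,0],[-1,0,0,-5,0],[-1,0,0,-3,0],[-1,0,0,0,0],[-1,0,0,0,0]]'; python3 -c "
from fit import *
a=snap('scene');save(a,'c1.png',(100,240,260,380),4.5)"
```

```text
clock: 31.32
tcp_pos: [0.5679, -0.3215, 0.038]
ee_rot: [-0.704, 0.704, -0.071, 0.071]
contact_force: [-0.4, -0.5, -1.2]
width: 0.635
```

View pics/c1.png

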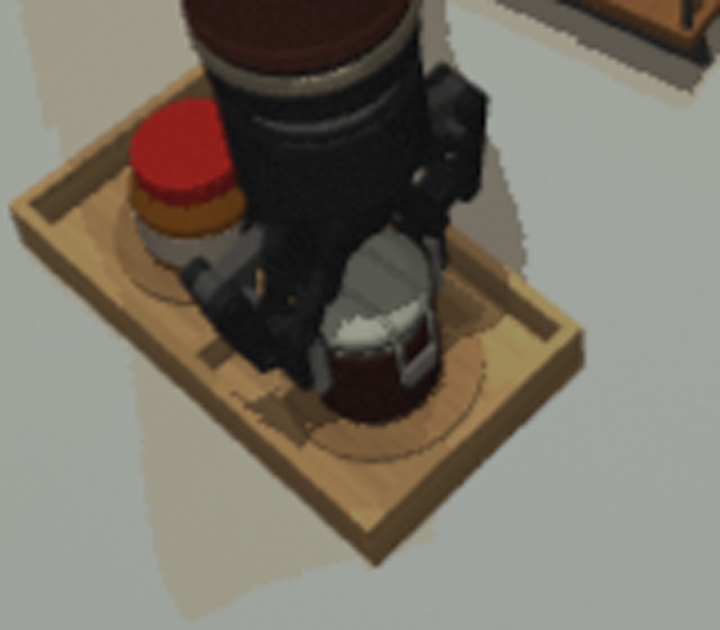

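Run:
```python
from fit import *
c=snap("scene")
s=lambda P:((proj(c,P)-[100,240]+.5)*4.5-.5)
for nm,P in(("pad",cyl(.5675,-.3205,.043,.009,.009)),("jar",cyl(.568,-.3215,.028,.0134,.0134))):
    q=s(P); print(nm,q.min(0),q.max(0))
q=s(cyl(.5675,-.3205,.043,.009,.009)); print(q[q[:,1].argmax()],q[q[:,0].argmax()])
```

```text
pad [277.28872667 282.97288282] [479.67638995 460.84589505]
jar [310.99580616 308.70407309] [443.37821673 424.78594231]
[365.05754931 460.84589505] [479.67638995 367.22246037]
```

```bash
python3 -m pendant '[[-1,2,0.5,0,0],[-1,0,0,-1,0],[-1,0,0,-1,0],[-1,0,0,-1,0],[-1,0,0,0,0],[-1,0,0,0,0],[-1,0,0,0,0],[-1,0,0,0,0]]'; python3 -m pendant '[[-1,0,0,-1,0],[-1,0,0,0,0],[-1,0,0,0,0],[-1,0,0,0,0],[-1,0,0,0,0],[-1,0,0,0,0],[-1,0,0,0,0],[-1,0,0,0,0]]'
```

```text
clock: 32.08
tcp_pos: [0.5699, -0.321, 0.0349]
ee_rot: [0.704, -0.704, 0.071, -0.071]
contact_force: [-0.4, 0.4, -1.4]
width: 0.635
clock: 32.75
tcp_pos: [0.5699, -0.321, 0.0339]
ee_rot: [0.704, -0.704, 0.071, -0.071]
contact_force: [-0.2, -0.8, -1.5]
width: 0.637
```

```bash
python3 -m pendant '[[-1,0,0,-1,0],[-1,0,0,0,0],[-1,0,0,0,0],[-1,0,0,0,0],[-1,0,0,0,0],[-1,0,0,0,0],[-1,0,0,0,0],[-1,0,0,0,0]]'
```

```text
clock: 33.42
tcp_pos: [0.57, -0.3211, 0.0336]
ee_rot: [-0.703, 0.704, -0.071, 0.071]
contact_force: [-2.8, 2.2, 4.6]
width: 0.634
```

```bash
python3 -m pendant '[[0.35,0,0,0,0],[0.45,0,0,0,0],[0.6,0,0,0,0],[0.6,0,0,0,0],[0.6,0,0,0,0],[0.6,0,0,10,0],[0.7,0,0,25,0],[1,0,0,35,0]]'; python3 -m pendant '[[1,0,0,35,0],[1,0,20,35,2],[1,-4,35,20,2],[1,-4,38,0,2],[1,-4,38,0,2],[1,-4,38,0,2],[1,-4,38,0,1.5],[1,-4,38,0,0]]'; python3 -m pendant '[[1,-8,38,0,0],[1,-8,38,0,0],[1,-8,38,0,0],[1,-8,38,0,0],[1,-8,38,0,0],[1,-8,38,0,0],[1,-8,38,0,0],[1,-6,33,0,0]]'; python3 look.py d.png
```

```text
clock: 34.08
tcp_pos: [0.5682, -0.3196, 0.101]
ee_rot: [0.705, -0.702, 0.072, -0.069]
contact_force: [0.9, -0.7, 0.3]
width: 0.964
clock: 34.75
tcp_pos: [0.5454, -0.0743, 0.1938]
ee_rot: [-0.707, 0.707, 0.001, -0.0]
contact_force: [0.3, -0.4, -0.7]
width: 1.002
clock: 35.42
tcp_pos: [0.4829, 0.2254, 0.194]
ee_rot: [0.707, -0.707, -0.001, -0.0]
contact_force: [0.9, -0.6, -0.8]
width: 0.999
```

View pics/d.png

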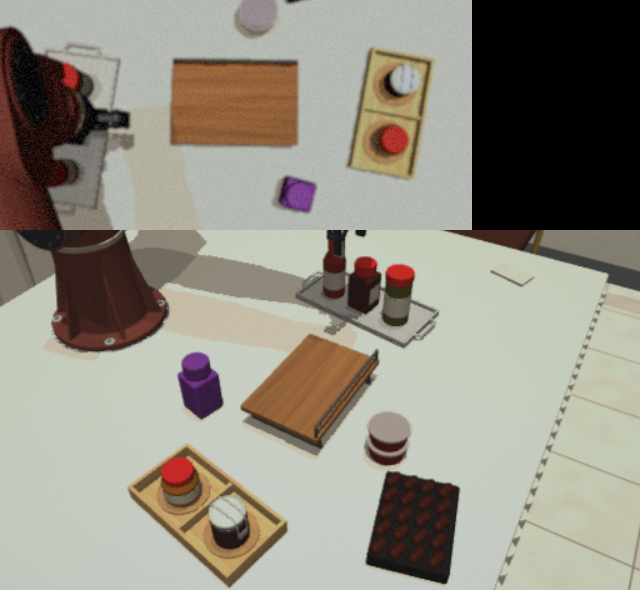

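Picture 7: the clip jar stands in the middle of the pad, the others still on the tray, riser empty. Fetch the square jar.

```bash
python3 -c "
from fit import *
c=snap('top');print(ray(c,384,174.5,.077));c=snap('scene')
print(proj(c,[[.57,-.321,.077],[.57,-.321,.009]])*1.25+[0,130])"
python3 -m pendant '[[1,-2,20,0,0],[1,-2,30,0,0],[1,0,25,0,0],[1,0,14,0,0],[1,0,0,-10,0],[1,0,0,-20,0],[1,0,0,-20,0],[1,0,0,-20,0]]'; python3 -m pendant '[[1,0,0,-15,0],[1,0,0,-10,0],[1,0,0,-5,0],[1,0,0,0,0],[1,0,0,0,0],[1,0,0,0,0],[1,0,0,0,0],[1,0,0,0,0]]'
```

```text
[ 0.56743408 -0.31824973  0.077     ]
[[226.05879037 507.45801759]
 [230.89362406 532.88729916]]
clock: 36.28
tcp_pos: [0.4804, 0.3105, 0.1218]
ee_rot: [-0.707, 0.707, -0.0, 0.0]
contact_force: [-0.6, -0.3, 0.2]
width: 0.999
clock: 36.95
tcp_pos: [0.4803, 0.3122, 0.0937]
ee_rot: [0.707, -0.707, -0.0, -0.0]
contact_force: [0.2, -0.4, 0.4]
width: 1.001
```

```bash
python3 -m pendant '[[1,-1.2,2.5,-4,0],[1,0,0,0,0],[1,0,0,0,0],[0.7,0,0,0,0],[0.4,0,0,0,0],[0.2,0,0,0,0],[-1,0,0,0,0],[-1,0,0,0,0]]'; python3 -m pendant '[[-1,0,0,0,0],[-1,0,0,0,0],[-1,0,0,0,0],[-1,0,0,0,0],[-1,0,0,0,0],[-1,0,0,0,0],[-1,0,0,0,0],[-1,0,0,0,0]]'; python3 -m pendant '[[-1,0,0,2,0],[-1,0,0,2,0],[-1,0,0,2,0],[-1,0,0,2,0],[-1,0,0,2,0],[-1,0,0,2,0],[-1,0,0,2,0],[-1,0,0,0,0]]'
```

```text
clock: 37.62
tcp_pos: [0.479, 0.3147, 0.0892]
ee_rot: [0.707, -0.707, -0.0, -0.0]
contact_force: [-0.3, 1.4, 2.9]
width: 0.543
clock: 38.28
tcp_pos: [0.4789, 0.3147, 0.0892]
ee_rot: [0.707, -0.707, -0.0, -0.0]
contact_force: [0.1, 1.3, 4.1]
width: 0.545
clock: 38.95
tcp_pos: [0.4789, 0.3146, 0.1033]
ee_rot: [0.707, -0.707, -0.0, -0.0]
contact_force: [-0.1, -0.3, -3.9]
width: 0.543
```

```bash
python3 -m pendant '[[-1,0,0,6,0],[-1,0,0,12,0],[-1,0,0,18,0],[-1,0,0,20,0],[-1,0,0,18,0],[-1,0,-6,10,0],[-1,0,-14,2,0],[-1,0,-22,0,0]]'; python3 -m pendant '[[-1,0,-28,0,0],[-1,0,-28,0,0],[-1,0,-28,0,0],[-1,5,-28,0,0],[-1,10,-28,0,0],[-1,12,-28,0,0],[-1,12,-28,0,0],[-1,12,-28,0,0]]'; python3 -m pendant '[[-1,12,-28,0,0],[-1,12,-28,0,0],[-1,8,-26,0,0],[-1,2,-19,0,0],[-1,0,-12,0,0],[-1,0,-6,0,0],[-1,0,0,-5,0],[-1,0,0,-10,0]]'
```

```text
clock: 39.62
tcp_pos: [0.4789, 0.2724, 0.1897]
ee_rot: [0.707, -0.707, -0.001, 0.0]
contact_force: [0.7, -0.2, -4.8]
width: 0.547
clock: 40.28
tcp_pos: [0.5291, 0.0461, 0.1881]
ee_rot: [-0.707, 0.707, -0.0, -0.0]
contact_force: [-0.1, -0.2, -3.9]
width: 0.545
clock: 40.95
tcp_pos: [0.5638, -0.0703, 0.1744]
ee_rot: [-0.707, 0.707, 0.001, 0.001]
contact_force: [-0.1, 1.0, -4.0]
width: 0.545
```

```bash
python3 -m pendant '[[-1,0,-1.2,-10,0],[-1,0,0,-10,0],[-1,0,0,-8,0],[-1,0,0,-5,0],[-1,0,0,-3,0],[-1,0,0,-2,0],[-1,0,0,0,0],[-1,0,0,0,0]]'; python3 -m pendant '[[-1,0,0,-1,0],[-1,0,0,0,0],[-1,0,0,0,0],[-1,0,0,0,0],[-1,0,0,0,0],[-1,0,0,0,0],[-1,0,0,0,0],[-1,0,0,0,0]]'
```

```text
clock: 41.62
tcp_pos: [0.5638, -0.0717, 0.1362]
ee_rot: [-0.707, 0.707, 0.0, 0.0]
contact_force: [0.9, 0.1, -4.5]
width: 0.545
clock: 42.28
tcp_pos: [0.5636, -0.0717, 0.1348]
ee_rot: [0.707, -0.707, -0.0, 0.0]
contact_force: [-0.2, 0.4, -3.8]
width: 0.547
```

```bash
python3 -m pendant '[[-1,0,0,-1,0],[-1,0,0,0,0],[-1,0,0,0,0],[-1,0,0,0,0],[-1,0,0,0,0],[-1,0,0,0,0],[-1,0,0,0,0],[-1,0,0,0,0]]'
```

```text
clock: 42.95
tcp_pos: [0.5639, -0.0717, 0.1342]
ee_rot: [-0.707, 0.707, 0.0, 0.0]
contact_force: [-0.4, 1.3, 3.0]
width: 0.546
```

```bash
python3 -m pendant '[[0.3,0,0,0,0],[0.6,0,0,0,0],[1,0,0,0,0],[1,0,0,10,0],[1,0,0,25,0],[1,0,0,30,0],[1,0,0,30,0],[1,0,10,10,0]]'; python3 -m pendant '[[1,0,25,0,0],[1,0,38,0,0],[1,0,38,0,0],[1,0,38,0,0],[1,0,38,0,0],[1,0,38,0,0],[1,0,38,0,0],[1,0,38,0,0]]'; python3 -m pendant '[[1,0,35,0,0],[1,0,24,0,0],[1,-1,10,0,0],[1,-1,4,-20,0],[1,0,0,-25,0],[1,0,0,-20,0],[1,0,0,0,0],[1,0,0,0,0]]'
```

```text
clock: 43.62
tcp_pos: [0.5649, -0.0631, 0.2442]
ee_rot: [-0.706, 0.708, 0.001, 0.002]
contact_force: [0.6, -0.8, 0.6]
width: 1.002
clock: 44.28
tcp_pos: [0.5632, 0.2315, 0.2393]
ee_rot: [0.707, -0.707, -0.0, -0.0]
contact_force: [0.4, 0.7, -0.6]
width: 1.0
clock: 44.95
tcp_pos: [0.5609, 0.3017, 0.1733]
ee_rot: [-0.707, 0.707, -0.001, -0.001]
contact_force: [0.1, -1.0, 1.3]
width: 1.001
```

```bash
python3 -m pendant '[[1,0.7,0.8,-15,0],[1,0,0,-20,0],[1,0,0,-15,0],[1,0,0,-12,0],[1,0,0,-7,0],[1,0,0,-4,0],[1,0,0,0,0],[1,0,0,0,0]]'; python3 -m pendant '[[0.7,0,0,0,0],[0.5,0,0,0,0],[0.3,0,0,0,0],[-1,0,0,0,0],[-1,0,0,0,0],[-1,0,0,0,0],[-1,0,0,0,0],[-1,0,0,0,0]]'; python3 -m pendant '[[-1,0,0,2,0],[-1,0,0,2,0],[-1,0,0,2,0],[-1,0,0,2,0],[-1,0,0,2,0],[-1,0,0,2,0],[-1,0,0,2,0],[-1,0,0,0,0]]'
```

```text
clock: 45.62
tcp_pos: [0.5628, 0.3032, 0.1019]
ee_rot: [0.707, -0.707, -0.0, -0.0]
contact_force: [-0.4, -0.0, -0.1]
width: 0.998
clock: 46.28
tcp_pos: [0.563, 0.3035, 0.1021]
ee_rot: [0.707, -0.707, -0.001, -0.001]
contact_force: [-0.4, -0.0, 6.1]
width: 0.682
clock: 46.95
tcp_pos: [0.5626, 0.3032, 0.1154]
ee_rot: [0.707, -0.707, -0.0, -0.0]
contact_force: [0.2, -0.1, -3.3]
width: 0.683
```

```bash
python3 -m pendant '[[-1,0,0,8,0],[-1,0,0,16,0],[-1,0,0,20,0],[-1,0,-4,16,0],[-1,0,-10,6,0],[-1,0,-18,0,0],[-1,0,-24,0,0],[-1,0,-26,0,0]]'; python3 -m pendant '[[-1,0,-26,0,0],[-1,0,-26,0,0],[-1,0,-26,0,0],[-1,0,-26,0,0],[-1,0,-24,0,0],[-1,0,-18,0,0],[-1,0,-10,0,0],[-1,0,-4,0,0]]'; python3 -m pendant '[[-1,0.5,-1.2,-6,0],[-1,0,0,-10,0],[-1,0,0,-8,0],[-1,0,0,-5,0],[-1,0,0,-2,0],[-1,0,0,0,0],[-1,0,0,0,0],[-1,0,0,0,0]]'
```

```text
clock: 47.62
tcp_pos: [0.562, 0.2202, 0.1807]
ee_rot: [-0.707, 0.707, 0.0, -0.0]
contact_force: [-0.6, -1.3, -3.2]
width: 0.684
clock: 48.28
tcp_pos: [0.5622, 0.0594, 0.1806]
ee_rot: [-0.707, 0.707, -0.001, 0.001]
contact_force: [0.8, -0.8, -3.0]
width: 0.684
clock: 48.95
tcp_pos: [0.5631, 0.0601, 0.1502]
ee_rot: [0.707, -0.707, -0.0, -0.0]
contact_force: [0.2, 0.5, -3.6]
width: 0.685
```

```bash
python3 -m pendant '[[-1,0,0,-1,0],[-1,0,0,-1,0],[-1,0,0,0,0],[-1,0,0,0,0],[-1,0,0,0,0],[-1,0,0,0,0],[-1,0,0,0,0],[-1,0,0,0,0]]'; python3 -m pendant '[[-1,0,0,-1,0],[-1,0,0,0,0],[-1,0,0,0,0],[-1,0,0,0,0],[-1,0,0,0,0],[-1,0,0,0,0],[-1,0,0,0,0],[-1,0,0,0,0]]'
```

```text
clock: 49.62
tcp_pos: [0.5628, 0.0599, 0.1479]
ee_rot: [0.707, -0.707, -0.0, 0.0]
contact_force: [0.6, 0.1, -3.2]
width: 0.685
clock: 50.28
tcp_pos: [0.563, 0.0599, 0.1472]
ee_rot: [0.707, -0.707, -0.0, -0.0]
contact_force: [-0.2, -0.8, 2.8]
width: 0.683
```

```bash
python3 -m pendant '[[0.6,0,0,0,0],[0.8,0,0,0,0],[1,0,0,0,0],[1,0,0,10,0],[1,0,0,25,0],[1,0,0,30,0],[1,0,0,25,0],[1,-10,10,0,0]]'; python3 -m pendant '[[1,-18,28,0,0],[1,-20,32,0,0],[1,-20,32,0,0],[1,-20,32,0,0],[1,-20,32,0,0],[1,-20,32,0,0],[1,-20,32,0,0],[1,-15,25,0,0]]'; python3 -m pendant '[[1,-5.5,10.7,0,0],[1,0,0,-10,0],[1,0,0,-20,0],[1,0,0,-20,0],[1,0,0,-20,0],[1,0,0,-10,0],[1,0,0,0,0],[1,0,0,0,0]]'
```

```text
clock: 50.95
tcp_pos: [0.5556, 0.0686, 0.2431]
ee_rot: [-0.707, 0.708, 0.002, 0.003]
contact_force: [-0.6, -0.2, 0.2]
width: 1.001
clock: 51.62
tcp_pos: [0.3981, 0.3169, 0.2379]
ee_rot: [0.707, -0.707, -0.001, 0.0]
contact_force: [0.1, -0.1, 1.2]
width: 1.004
clock: 52.28
tcp_pos: [0.3946, 0.3249, 0.1569]
ee_rot: [-0.707, 0.707, -0.0, 0.0]
contact_force: [0.8, -0.3, 0.2]
width: 1.0
```

```bash
python3 -m pendant '[[1,0,0.7,-10,0],[1,0,0,-12,0],[1,0,0,-10,0],[1,0,0,-5,0],[1,0,0,-2,0],[1,0,0,0,0],[0.4,0,0,0,0],[0,0,0,0,0]]'; python3 -m pendant '[[-0.2,0,0,0,0],[-1,0,0,0,0],[-1,0,0,0,0],[-1,0,0,0,0],[-1,0,0,0,0],[-1,0,0,0,0],[-1,0,0,0,0],[-1,0,0,0,0]]'; python3 -m pendant '[[-1,0,0,2,0],[-1,0,0,2,0],[-1,0,0,2,0],[-1,0,0,2,0],[-1,0,0,2,0],[-1,0,0,2,0],[-1,0,0,2,0],[-1,0,0,0,0]]'
```

```text
clock: 52.95
tcp_pos: [0.3946, 0.3265, 0.1183]
ee_rot: [0.707, -0.707, -0.0, -0.0]
contact_force: [0.2, -0.4, 0.2]
width: 0.754
clock: 53.62
tcp_pos: [0.3946, 0.3264, 0.1183]
ee_rot: [0.707, -0.707, -0.0, -0.0]
contact_force: [-0.7, -1.0, 5.0]
width: 0.333
clock: 54.28
tcp_pos: [0.3946, 0.3264, 0.1323]
ee_rot: [0.707, -0.707, -0.0, -0.0]
contact_force: [0.4, 0.1, -1.8]
width: 0.331
```

```bash
python3 -m pendant '[[-1,0,0,6,0],[-1,0,0,12,0],[-1,0,0,16,0],[-1,0,0,18,0],[-1,0,0,12,0],[-1,2,-6,6,0],[-1,4,-14,0,0],[-1,7,-22,0,0]]'; python3 -m pendant '[[-1,8,-28,0,0],[-1,8,-28,0,0],[-1,8,-28,0,0],[-1,8,-28,0,0],[-1,8,-28,0,0],[-1,9,-28,0,0],[-1,9,-28,0,0],[-1,9,-28,0,0]]'; python3 -m pendant '[[-1,8,-24,0,0],[-1,6,-18,0,0],[-1,4,-12,0,0],[-1,2,-6,0,0],[-1,0.4,-1.7,-5,0],[-1,0,0,-10,0],[-1,0,0,-10,0],[-1,0,0,0,0]]'
```

```text
clock: 54.95
tcp_pos: [0.4074, 0.2846, 0.2025]
ee_rot: [0.707, -0.707, -0.001, 0.001]
contact_force: [0.7, 1.0, -1.8]
width: 0.327
clock: 55.62
tcp_pos: [0.4744, 0.0585, 0.2019]
ee_rot: [-0.707, 0.707, -0.0, 0.0]
contact_force: [-0.2, 0.7, -2.1]
width: 0.336
clock: 56.28
tcp_pos: [0.4933, -0.0001, 0.1739]
ee_rot: [0.708, -0.707, 0.001, 0.002]
contact_force: [-0.1, 0.5, -2.2]
width: 0.334
```

```bash
python3 -m pendant '[[-1,0,0,-5,0],[-1,0,0,-3,0],[-1,0,0,-2,0],[-1,0,0,0,0],[-1,0,0,0,0],[-1,0,0,0,0],[-1,0,0,0,0],[-1,0,0,0,0]]'
```

```text
clock: 56.95
tcp_pos: [0.4949, -0.0014, 0.1671]
ee_rot: [-0.707, 0.707, 0.0, 0.0]
contact_force: [-0.2, -0.7, -2.1]
width: 0.333
```

```bash
python3 -m pendant '[[-1,0,0,-1,0],[-1,0,0,-1,0],[-1,0,0,-1,0],[-1,0,0,0,0],[-1,0,0,0,0],[-1,0,0,0,0],[-1,0,0,0,0],[-1,0,0,0,0]]'; python3 -m pendant '[[-1,0,0,-1,0],[-1,0,0,0,0],[-1,0,0,0,0],[-1,0,0,0,0],[-1,0,0,0,0],[-1,0,0,0,0],[-1,0,0,0,0],[-1,0,0,0,0]]'
```

```text
clock: 57.62
tcp_pos: [0.4947, -0.0014, 0.1638]
ee_rot: [0.707, -0.707, -0.0, -0.0]
contact_force: [-0.4, 0.1, -2.0]
width: 0.336
clock: 58.28
tcp_pos: [0.495, -0.0015, 0.1633]
ee_rot: [-0.707, 0.707, 0.0, 0.0]
contact_force: [-1.0, -0.7, 5.0]
width: 0.332
```

Contact. Release, lift clear and back off towards the tray, then check.

```bash
python3 -m pendant '[[-0.15,0,0,0,0],[0,0,0,0,0],[0.3,0,0,0,0],[0.6,0,0,0,0],[1,0,0,0,0],[1,0,0,15,0],[1,0,0,25,0],[1,0,0,30,0]]'; python3 -m pendant '[[1,0,0,30,0],[1,-10,20,0,0],[1,-10,35,0,0],[1,-10,38,0,0],[1,-10,38,0,0],[1,-10,38,0,0],[1,-10,38,0,0],[1,-10,38,0,0]]'; python3 -m pendant '[[1,-10,30,0,0],[1,-10,30,0,0],[1,-10,30,0,0],[1,-10,20,0,0],[1,0,0,0,0],[1,0,0,0,0],[1,0,0,0,0],[1,0,0,0,0]]'; python3 look.py e.png
python3 - <<'E'
from fit import *
v={n:snap(n) for n in("scene","top")}
D=.05
for nm,r,z0,z1,x,y in[("tall",.03,D+.105,D+.125,.562,.06),("bottle",.015,D+.118,D+.146,.495,-.002),("square",.024,D+.09,D+.116,.5635,-.072)]: print(nm,fit(v,r,z0,z1,x,y))
save(v["top"],"f.png",(195,145,415,270),3.6)
E
```

```text
clock: 58.95
tcp_pos: [0.4937, -0.0011, 0.232]
ee_rot: [0.707, -0.707, 0.001, 0.001]
contact_force: [0.6, -0.6, 0.1]
width: 0.999
clock: 59.62
tcp_pos: [0.4239, 0.2454, 0.2629]
ee_rot: [0.707, -0.707, -0.0, -0.0]
contact_force: [0.8, 0.6, -0.2]
width: 1.0
clock: 60.28
tcp_pos: [0.3852, 0.3529, 0.2628]
ee_rot: [-0.707, 0.707, -0.0, 0.0]
contact_force: [-0.1, 0.2, -0.2]
width: 1.0
tall {'scene': (array([0.5595, 0.0689]), np.int32(351), 531), 'top': (array([0.5624, 0.0598]), np.int32(543), 596)}
bottle {'scene': (array([0.4883, 0.0092]), np.int32(92), 230), 'top': (array([ 0.4951, -0.0035]), np.int32(147), 160)}
square {'scene': (array([ 0.5571, -0.061 ]), np.int32(310), 493), 'top': (array([ 0.5629, -0.0736]), np.int32(346), 387)}
```

View pics/e.png

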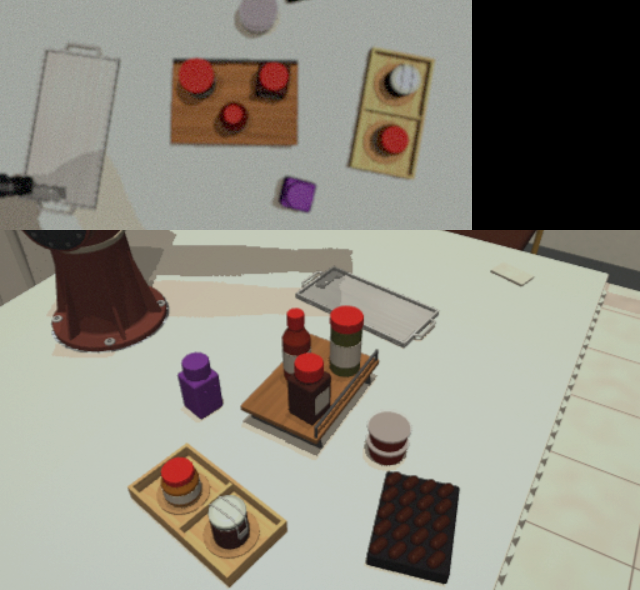

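View pics/f.png

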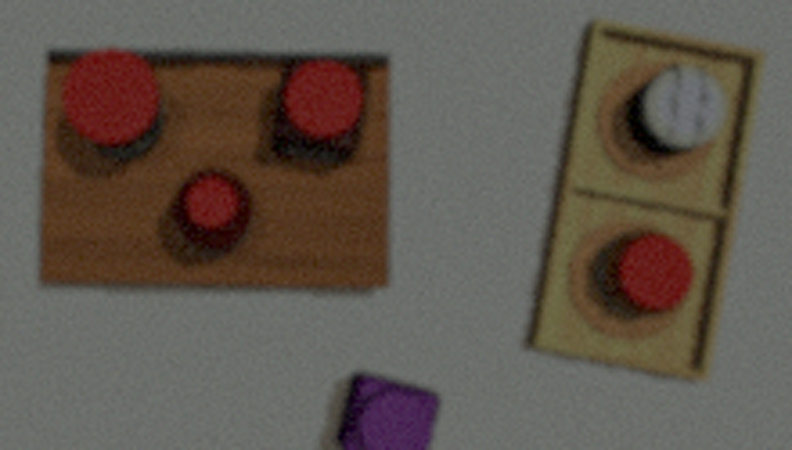

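Pictures 8 and 9: everything is upright, and the lids are within 2 mm of the first fit (same method). The clip jar is on its pad.

```bash
python3 -c "
from fit import *
c=snap('top');m=lambda a,b:(195+a/3.6-.36,145+b/3.6-.36)
print(ray(c,*m(683,108),.077),ray(c,*m(657.5,121),.009))
arm.finish_job()"
```

```text
[ 0.56709389 -0.3191161   0.077     ] [ 0.56661542 -0.31968641  0.009     ]
the job is handed in; nothing more can be done
```

The job is done and handed in at about 60 s of the 138 s allowed; `finish_job` gives no verdict. I moved the bottle, tall jar and square jar to the tray, then set the clip-top jar on the pad. After that I put the square jar, tall jar and bottle back on their spots. I lowered each one until the wrist force showed contact before opening the fingers.

**Final checks:**
- **Riser:** in the top view, the bottle, tall jar and square jar are each within about 2 mm of where the same fit put them at the start.
- **Gift box:** the clip-top jar's axis is about 1 mm from the pad centre in the top view.
- **Bystanders:** everything stands upright. The honey jar, tubs and purple jar look unmoved; I checked these by eye only.
- **Gripper:** it is open and clear of everything, above the tray.

**Disagreements:**
- **Scene-camera fit:** the automatic red-cap fit missed the shaded sides of the caps, so its positions were up to 15 mm off. Its before and after readings agree within about 2 mm, and I used hand-read outlines from both cameras instead.
- **Pad centre:** the two cameras differed by up to 6 mm, so I aimed between them.
- **Square jar:** closing on its lid the first time lifted the tool about 2 mm with about 16 N, which had no visible effect.

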